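Plug the full-length module into the instrument frame

TASK

Take the longer of the two plug-in modules out of the wooden stand by its black pull tab and slide it down, upright, into the empty bay of the aluminium instrument frame until it sits fully home on the socket, then let go. Lower it rather than letting it drop, either way round, and leave the shorter module standing in the stand.

Things in the scene. Friction and masses are not known exactly. Their poses are not given: they have to be found in the camera images.
- long_module_center (a point): Centre (50 mm above the underside) of the longer loose module: aluminium case 110 long, 12 thick, 70 mm high, a black pull tab 44 long, 12 thick, 30 mm high centred on top (tab middle 35 mm above this point, top 50 mm). About 0.2 kg. x along its length, y through its thickness, z up. Stands in either groove of a fixed wooden stand, left of the frame; rail tops 41 mm, groove floor 12 mm above the bench.
- short_module_center (a point): Centre (50 mm above the underside) of the shorter loose module, 70 mm long, otherwise like the longer one (12 mm thick, 100 mm high with the same tab). It stands in the stand's other groove, 90 mm from the longer one, and is to be left alone. Axes as for the longer one.
- free_bay (a point): Middle of the top face of the black socket strip on the empty bay's floor, 12 mm above the bench. The middle of a fully home module's underside rests here (its centre 50 mm above). x along the bay, y across it, z up. The bay is 130 mm long and 22 mm wide, with upright guides up to 37 mm above this point, which then flare to a mouth 37 by 147 mm, rim 53 mm above this point. No spring or latch.
- frame: Fixed aluminium frame in front of the robot, right of the stand, 164 x 190 mm, rim 65 mm above the bench; origin under its centre on the bench, x along the bays, z up. It has two bays, centred 45 mm either side of its middle along its y. One is empty; the other, on either side, holds a fixed module like the longer one, its top 112 mm above the bench.
Mind the look-alikes: they are no part of the job. What is shaped like the part that bears long_module_center but turquoise is not meant.

How it is judged:
At the end, for the whole second after the job is handed in: The longer module stands in the empty bay with its underside on the socket (within 6 mm of fully home), centred within 14 mm along and 10 mm across the bay, in line with the bay and upright within 10 degrees, at rest; the shorter module is within 30 mm of where it stood (x of long_module_center in the frame of free_bay between -0.014 and 0.014 m and y of long_module_center in the frame of free_bay between -0.01 and 0.01 m and z of long_module_center in the frame of free_bay below 0.056 m and angle between the x axis of long_module_center and the x axis of free_bay, either way round below 0.175 rad and angle between long_module_center's own z axis and vertical below 0.175 rad and linear speed of long_module below 0.02 m/s and distance of short_module_center from where it was at the start of the episode below 0.03 m); the robot touches nothing.
It fails at once if the longer module is dropped: it falls freely faster than 0.75 m/s (contact force between the fingers and long_module below 0.2 N and linear speed of long_module above 0.75 m/s).
It fails at once if the shorter module is shifted by more than 30 mm or knocked over (distance of short_module_center from where it was at the start of the episode above 0.03 m).
It also fails if it takes over 35 s, if anything falls off the work surface, if the arm or the gripper's body presses on something with over 40 N, if the wrist force passes 120 N, or if a joint passes its speed limit or range.

ROBOT

A 7-joint arm with a two-finger parallel gripper is mounted at the origin on a cart in front of the work surface, level with it; the furniture and walls round the work are solid. World frame = base frame: x ahead of the robot, y to its left, z up, the work surface at z = 0. Lengths are in m, angles in rad, forces in N, time in s.
With the tool pointing down it reaches from about 0.425 to 1.025 m from the base axis. Payload 3.6 kg.
Tool frame: the origin (TCP) lies midway between the tips of the shut fingers; the grasp point (between the pads) lies 19 mm behind it; z points along the fingers, y is the line along which they close (so a half turn about z gives the same grasp; the last joint's range is limited). The gripper opens to 85 mm and grips with 20 to 120 N. Pads are 22 mm wide; open, the fingers measure 114 mm over their backs; the gripper's body (76 mm by 85 mm) begins 54 mm behind the grasp point. The pads swing forward as they close: fully open they stand 13 mm farther back than shut.
Start: joints at [-1.302, 0.591, 0.048, 1.609, -0.033, 0.943, -0.034], TCP at [0.257, 0.678, 0.231] pointing down, gripper open.
Joint ranges: [-2.69, 2.69], [-0.47, 2.24], [-1.27, 1.36], [0.19, 2.51], [-1.53, 4.68], [0.08, 2.07], [-3.09, 3.09]. Speed limits (rad/s): [2.57, 2.57, 3.14, 3.14, 3.14, 3.14, 3.14].

INTERFACE

Orientations are given as a rotation vector (axis times angle).
In Python, from plant import robot gives the robot as it stands.
- The arm moves only by the tool arm_command, never from a script. Its argument "series" is a list of rows, each an object with "translation": the shift along the world's x, y, z in mm, a list of three; "rot": the turn, a rotation vector about the world's x, y, z in degrees, a list of three; "grip": the opening, from -1 (shut) to 1 (fully open). In form: [{"translation": [x, y, z], "rot": [ax, ay, az], "grip": grip}, ...]. A call has 1 to 10 rows; each row is the pose to reach, as a shift and turn from the pose commanded when the call began; what a row does not reach only later rows make up. A row lasts 1/8 s, in which the tool goes at most 62.5 mm and 10.7 degrees, less where a joint would pass 70% of its speed; a pose out of reach is approached as far as the arm can. A call with a gripper value outside its range is refused whole. The fingers move at their own pace and stop on an object; the grip force is fixed at half the most. Time passes only in rows, so rows that repeat a pose let the fingers close. It gives the time, the measured TCP pose, the force, the opening and the grip force at its end, in the units of the state.
- robot.read_state(): the state, without advancing time (a new reading comes with each control period).
- robot.snapshot(name): name is "side" or "top" or "wrist"; returns the picture (384x512x3 uint8, red, green, blue); there is no depth.
- robot.camera_info(name): a dict with "fx", "fy", "cx", "cy" (pixels), "xyz" and "orientation" of the camera in the world. Camera axes: x right, y down, z forward; pixel columns grow to the right and rows downward; lengths in m; the calibration is good to about 2 mm. The wrist camera is an equidistant fisheye: a pixel r from the principal point sees the ray r / f radians off the axis. A picture is of the moment at which its call begins: read the wrist's pose just before it. camera_info takes no time and is no camera call; for the wrist camera it gives the pose at the moment of the call.
- robot.close_job(): hands the job in; it is judged then, once.
The state is a dict: "clock": time; "q": joint angles; "dq": joint speeds; "joint_efforts": joint torques, N m; "tool_pos": TCP position; "orientation": TCP orientation; "contact_force": force on the tool from outside, world axes, zero at the start; "wrist_torque": the same for the moment, N m; "grip_width": finger opening in m; "gripper_force": force on a finger pad.
Only numpy, scipy, OpenCV 4.12 (cv2) and the standard library are available. Lean on these libraries where they do the work, as an engineer would, in place of code of your own. Each camera call takes 0.05 s, during which the arm holds its last target. There are 200 camera calls.

## Working session

There is one attempt and no reset: what is moved stays moved. The work goes in short steps, Python scripts to look and compute and a tool call to move; the robot and the scene stay as the last step left them, time stands still between calls to the robot, and variables do not carry over. Pictures are saved under pics/ and viewed, at most 10 in all, crops included, and the job is handed in when it is done.

Besides the shell and the picture viewer there is one more tool, called after ">>>" by a JSON object that holds its "op" and its "data". arm_command: Moves the arm, as the interface text tells. Its arguments: {"type":"object","properties":{"series":{"type":"array","items":{"type":"object","properties":{"translation":{"type":"array","items":{"type":"number"}},"rot":{"type":"array","items":{"type":"number"}},"grip":{"type":"number"}}}}},"required":["series"]}

```bash
mkdir -p pics; cat > h.py <<'E'
import numpy as np, cv2
from scipy.spatial.transform import Rotation as R
from plant import robot
def Rm(o):
    o=np.array(o,float)
    return o if o.shape==(3,3) else (R.from_rotvec(o).as_matrix() if o.size==3 else R.from_quat(o).as_matrix())
def ray(c,u,v,fish=False):
    x=(u-c['cx'])/c['fx'];y=(v-c['cy'])/c['fy']
    if fish:
        r=np.hypot(x,y);s=np.sin(r)/max(r,1e-9);d=np.array([x*s,y*s,np.cos(r)])
    else: d=np.array([x,y,1.])
    return np.array(c['xyz'],float),Rm(c['orientation'])@d
def onz(c,u,v,z,fish=False):
    p,d=ray(c,u,v,fish);return p+d*(z-p[2])/d[2]
E
python3 - <<'E'
from h import *
for n in ['top','side']:
    print(n,robot.camera_info(n))
    cv2.imwrite(f'pics/{n}0.png',robot.snapshot(n)[:,:,::-1])
print(robot.read_state())
E
```

```text
top {'fx': 381.0414978702942, 'fy': 381.0414978702942, 'cx': 256.9156804941892, 'cy': 190.93698175763004, 'xyz': array([0.3491239 , 0.30107697, 1.24719801]), 'orientation': array([-2.15539942,  2.1443138 , -0.14992183])}
side {'fx': 388.9245656447913, 'fy': 388.9245656447913, 'cx': 252.0952162695891, 'cy': 190.27354972886278, 'xyz': array([ 0.51036999, -0.54931946,  0.64838631]), 'orientation': array([-2.17662271, -0.0095287 , -0.02176161])}
{'clock': 0.1, 'q': array([-1.30147951,  0.59201697,  0.04832488,  1.60970024, -0.03330969,
        0.94269507, -0.03374157]), 'dq': array([-2.48612208e-05, -1.44186235e-03,  1.22821640e-03, -3.30550937e-03,
        2.75825672e-05,  5.88451803e-04, -2.48713578e-04]), 'joint_efforts': array([ 4.00903722e-03, -5.49992216e+01,  1.55307826e+00, -1.98824573e+01,
        9.74357565e-03,  3.88416651e-03, -1.91884972e-06]), 'tool_pos': array([0.2570451 , 0.6771054 , 0.23026095]), 'orientation': array([-0.56672116, -3.08979976,  0.00313967]), 'contact_force': array([ 0.53831985,  0.70644445, -0.33346932]), 'wrist_torque': array([-0.0104685 ,  0.00120566, -0.00087759]), 'gripper_force': 0.0, 'grip_width': 0.08535657997388481}
```

View pics/top0.png

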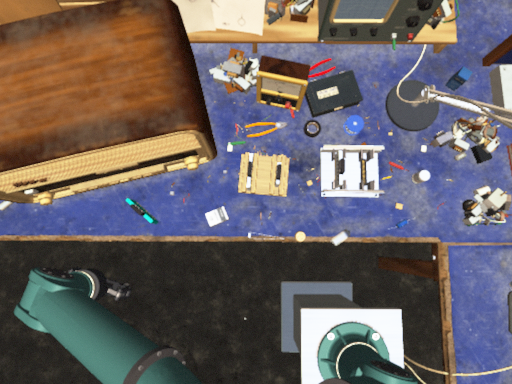

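View pics/side0.png

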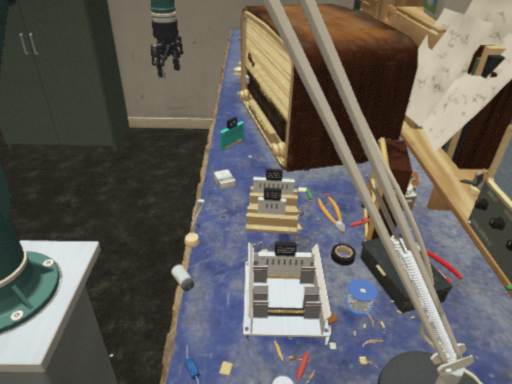

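Candidates: the two modules in the stand (top view, about (250,170) and (279,172)), the turquoise look-alike at (141,210), and the fixed module in the frame. Next I check a close crop.

```bash
python3 - <<'E'
import cv2,numpy as np
a=cv2.imread('pics/top0.png')[135:210,230:395]; b=cv2.imread('pics/side0.png')[155:345,232:342]
a=cv2.resize(a,None,fx=4.8,fy=4.8,interpolation=cv2.INTER_CUBIC)
cv2.imwrite('pics/ta.png',a)
cv2.imwrite('pics/sb.png',cv2.resize(b,None,fx=3.1,fy=3.1,interpolation=cv2.INTER_CUBIC))
E
```

```text
(no output)
```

View pics/ta.png

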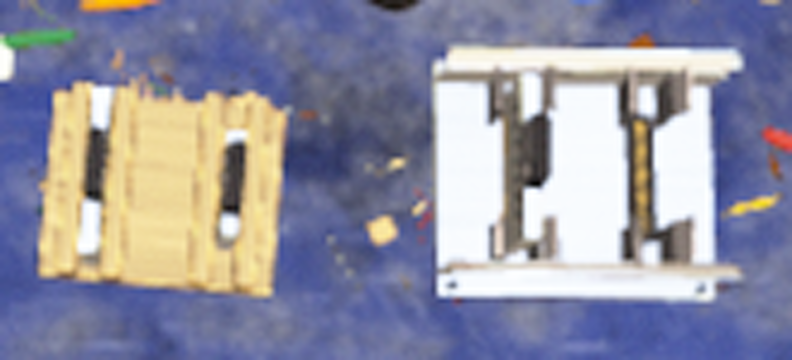

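View pics/sb.png

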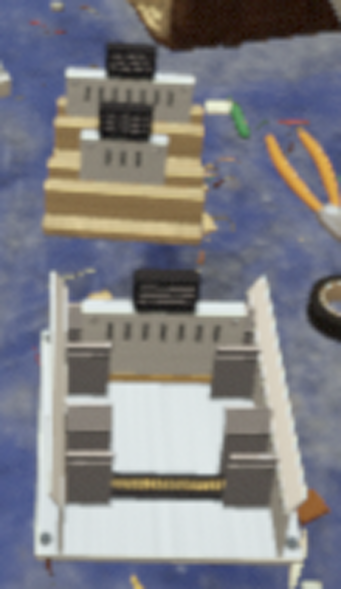

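The crops show that the long module is the left or far one: top crop tab (96,163), case top from (103,88) to (88,255). The short one is the right or near one at (233,187). The empty bay is the right-hand one, with gold pins around (642,180). The turquoise item is a separate look-alike on the bench.

```bash
python3 - <<'E'
from h import *
c=robot.camera_info('top')
def P(n,u,v,z): print(n,onz(c,u/4.8+230-.4,v/4.8+135-.4,z).round(4))
P('long a',103,88,.082);P('long b',88,254,.082);P('tabtop',96,163,.112)
P('short a',236,131,.082);P('short b',228,242,.082);P('short tab',233,185,.112)
P('sock a',642,115,.012);P('sock b',640,235,.012)
P('fr BL',437,299,.0);P('fr BR',712,299,.0); P('fr rimTL',450,50,.065);P('rimTR',742,50,.065)
for k in [(40,277),(272,295),(55,88),(287,106)]:P('stand',*k,.041)
E
```

```text
long a [0.6317 0.3197 0.082 ]
long b [0.5222 0.3286 0.082 ]
tabtop [0.5759 0.3233 0.112 ]
short a [0.6036 0.233  0.082 ]
short b [0.5305 0.2384 0.082 ]
short tab [0.5622 0.2368 0.112 ]
sock a [ 0.6316 -0.0513  0.012 ]
sock b [ 0.5477 -0.0472  0.012 ]
fr BL [0.5044 0.0905 0.    ]
fr BR [ 0.5054 -0.0986  0.    ]
fr rimTL [0.6629 0.0898 0.065 ]
rimTR [ 0.664  -0.1041  0.065 ]
stand [0.5127 0.3614 0.041 ]
stand [0.5014 0.207  0.041 ]
stand [0.6415 0.3528 0.041 ]
stand [0.6299 0.1962 0.041 ]
```

>>> {"op": "arm_command", "data": {"series": [{"translation":[10,-50,20],"rot":[0,0,2],"grip":1},{"translation":[20,-110,40],"rot":[0,0,4],"grip":1},{"translation":[40,-165,50],"rot":[0,0,6],"grip":1},{"translation":[70,-215,50],"rot":[0,0,8],"grip":1},{"translation":[110,-260,50],"rot":[0,0,10],"grip":1},{"translation":[160,-295,50],"rot":[0,0,12],"grip":1},{"translation":[215,-320,50],"rot":[0,0,14],"grip":1},{"translation":[270,-340,50],"rot":[0,0,16],"grip":1},{"translation":[320,-353,50],"rot":[0,0,16],"grip":1},{"translation":[320,-353,50],"rot":[0,0,16],"grip":1}]}}

```text
clock: 1.35
tool_pos: [0.5819, 0.3208, 0.2807]
orientation: [0.143, 3.136, -0.003]
contact_force: [-0.8, -0.7, 0.5]
grip_width: 0.0854
gripper_force: 0.0
```

```bash
python3 - <<'E'
from h import *
c=robot.camera_info('wrist');print(c);s=robot.read_state();print(s['tool_pos'],s['orientation'],s['clock'],s['q'])
im=robot.snapshot('wrist')[:,:,::-1];cv2.imwrite('pics/w0.png',im);cv2.imwrite('pics/w0b.png',cv2.resize(im,(800,600),interpolation=cv2.INTER_CUBIC))
E
```

```text
{'fx': 297.3186396354542, 'fy': 297.3186396354542, 'cx': 250.38985591625112, 'cy': 190.90314738312682, 'xyz': array([0.50354553, 0.32819672, 0.42321569]), 'orientation': array([2.13628387, 1.9514504 , 0.30371027])}
[0.58191168 0.32083806 0.28065481] [ 0.14304044  3.13584854 -0.00328214] 1.35 [-0.63053325  0.46553036  0.08223206  1.70981632 -0.04100038  0.96713547
  0.94586443]
```

View pics/w0b.png

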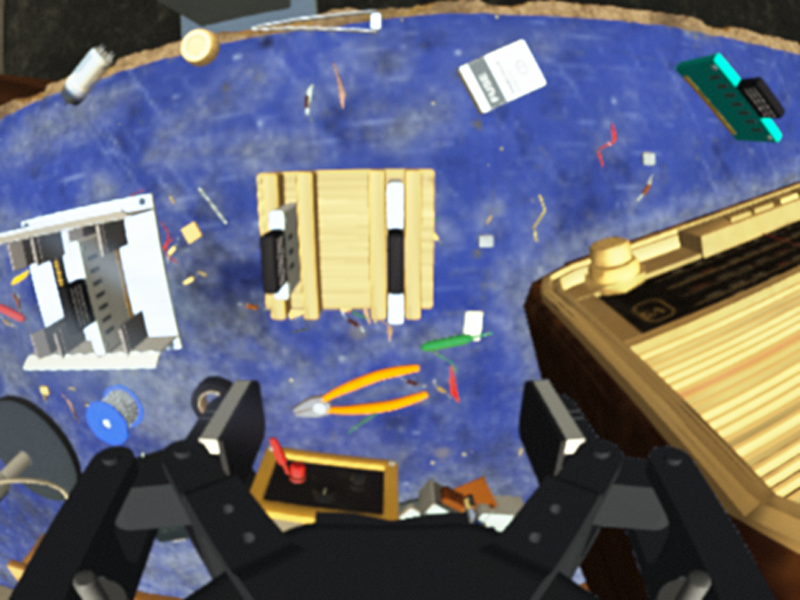

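The wrist view has the long module at (396,252), with white case-top ends at (396,182) and (396,323) and the tab at (396,230–294). The short module is at (278,250) and the frame is on the left.

```bash
python3 - <<'E'
from h import *
im=cv2.imread('pics/w0.png');hsv=cv2.cvtColor(im,cv2.COLOR_BGR2HSV)
s=robot.read_state();from numpy import array
c={'fx':297.3186,'fy':297.3186,'cx':250.38986,'cy':190.90315,'xyz':array([0.50354553,0.32819672,0.42321569]),'orientation':array([2.13628387,1.9514504,0.30371027])}
roi=np.zeros(im.shape[:2],np.uint8);roi[112:210,243:265]=1
for n,m,z in [('white',(hsv[...,1]<45)&(hsv[...,2]>150),.082),('black',hsv[...,2]<70,.112)]:
    m=(m&(roi>0)).astype(np.uint8)
    k,l,st,ce=cv2.connectedComponentsWithStats(m)
    for i in range(1,k):
        if st[i,4]>30:
            x,y,w,h,a=st[i];print(n,st[i]);yy,xx=np.where(l==i)
            for v in (yy.min(),yy.max()+1-1):
                r=xx[yy==v];print('  ',onz(c,r.mean(),v,z,True).round(4))
            print('  cen',onz(c,*ce[i],z,True).round(4))
t=Rm(s['orientation']);print('tool y',t[:,1],'z',t[:,2],np.degrees(np.arctan2(t[1,1],t[0,1])))
E
```

```text
white [247 115  12  32 343]
   [0.5231 0.3283 0.082 ]
   [0.5589 0.3245 0.082 ]
  cen [0.541  0.3264 0.082 ]
white [243 188  17  22 227]
   [0.6097 0.32   0.082 ]
   [0.6363 0.3127 0.082 ]
  cen [0.6226 0.3189 0.082 ]
black [249 147   9  40 358]
   [0.5552 0.3253 0.112 ]
   [0.5981 0.3215 0.112 ]
  cen [0.5765 0.3234 0.112 ]
tool y [ 0.08752814  0.99616115 -0.00133333] z [-5.51180472e-04 -1.29004062e-03 -9.99999016e-01] 84.97857662582625
```

>>> {"op": "arm_command", "data": {"series": [{"translation":[0,-1,-40],"rot":[0,0,0],"grip":1},{"translation":[0,-1,-80],"rot":[0,0,0],"grip":1},{"translation":[0,-1,-130],"rot":[0,0,0],"grip":1},{"translation":[0,-1,-130],"rot":[0,0,0],"grip":1},{"translation":[0,-1,-130],"rot":[0,0,0],"grip":1}]}}

```text
clock: 2.02
tool_pos: [0.5772, 0.3251, 0.1527]
orientation: [0.129, 3.138, 0.002]
contact_force: [0.2, -0.8, -0.1]
grip_width: 0.0853
gripper_force: 0.0
```

```bash
cat > tab.py <<'E'
from h import *
import sys
c=robot.camera_info('wrist');s=robot.read_state()
im=robot.snapshot('wrist')[:,:,::-1];cv2.imwrite('pics/%s.png'%sys.argv[1],im);print(s['clock'],s['tool_pos'],s['orientation'])
t=Rm(s['orientation']);print('yaw y',np.degrees(np.arctan2(t[1,1],t[0,1])))
# project expected tab top centre, check black region around
p=Rm(c['orientation']).T@(np.array([.5765,.3234,.112])-c['xyz']);r=np.hypot(p[0],p[1]);th=np.arctan2(r,p[2])
u=c['cx']+c['fx']*th*p[0]/r;v=c['cy']+c['fx']*th*p[1]/r;print(u,v)
m=(im.max(2)<70).astype(np.uint8);k,l,st,ce=cv2.connectedComponentsWithStats(m)
i=l[int(v),int(u)];print(st[i],onz(c,*ce[i],.112,True)) if i else print('not black')
E
python3 tab.py w1
```

```text
2.025 [0.57724402 0.32508257 0.1527414 ] [1.29043583e-01 3.13786003e+00 2.13951503e-03]
yaw y 85.29015055247832
248.09994641042624 217.92629071144714
[ 241  181   16   67 1023] [0.57343743 0.32373669 0.112     ]
```

>>> {"op": "arm_command", "data": {"series": [{"translation":[-1,-1,-25],"rot":[0,0,0],"grip":1},{"translation":[-1,-1,-50],"rot":[0,0,0],"grip":1},{"translation":[-1,-1,-72],"rot":[0,0,0],"grip":1},{"translation":[-1,-1,-72],"rot":[0,0,0],"grip":1},{"translation":[-1,-1,-72],"rot":[0,0,0],"grip":-1},{"translation":[-1,-1,-72],"rot":[0,0,0],"grip":-1},{"translation":[-1,-1,-72],"rot":[0,0,0],"grip":-1},{"translation":[-1,-1,-72],"rot":[0,0,0],"grip":-1},{"translation":[-1,-1,-72],"rot":[0,0,0],"grip":-1},{"translation":[-1,-1,-72],"rot":[0,0,0],"grip":-1}]}}

```text
clock: 3.32
tool_pos: [0.5766, 0.3233, 0.0798]
orientation: [0.131, 3.138, 0.001]
contact_force: [-1.1, -0.2, 4.3]
grip_width: 0.0111
gripper_force: 59.0
```

>>> {"op": "arm_command", "data": {"series": [{"translation":[0,0,10],"rot":[0,0,0],"grip":-1},{"translation":[0,0,30],"rot":[0,0,0],"grip":-1},{"translation":[0,0,50],"rot":[0,0,0],"grip":-1},{"translation":[0,0,75],"rot":[0,0,0],"grip":-1},{"translation":[0,0,100],"rot":[0,0,0],"grip":-1},{"translation":[0,0,125],"rot":[0,0,0],"grip":-1},{"translation":[0,0,150],"rot":[0,0,0],"grip":-1},{"translation":[0,0,150],"rot":[0,0,0],"grip":-1},{"translation":[0,0,150],"rot":[0,0,0],"grip":-1}]}}

```text
clock: 4.45
tool_pos: [0.5757, 0.3224, 0.229]
orientation: [-0.131, -3.138, 0.001]
contact_force: [0.2, 0.4, -2.9]
grip_width: 0.0113
gripper_force: 58.6
```

>>> {"op": "arm_command", "data": {"series": [{"translation":[0,-30,0],"rot":[0,0,0],"grip":-1},{"translation":[0,-70,0],"rot":[0,0,1],"grip":-1},{"translation":[0,-110,0],"rot":[0,0,2],"grip":-1},{"translation":[0,-150,0],"rot":[0,0,3],"grip":-1},{"translation":[0,-190,0],"rot":[0,0,4],"grip":-1},{"translation":[0,-230,0],"rot":[0,0,5],"grip":-1},{"translation":[0,-260,0],"rot":[0,0,5],"grip":-1},{"translation":[0,-270,0],"rot":[0,0,5],"grip":-1},{"translation":[0,-270,0],"rot":[0,0,5],"grip":-1},{"translation":[0,-270,0],"rot":[0,0,5],"grip":-1}]}}

```text
clock: 5.7
tool_pos: [0.5762, 0.0551, 0.229]
orientation: [0.01, -3.141, -0.002]
contact_force: [0.9, 1.0, -2.8]
grip_width: 0.0109
gripper_force: 58.9
```

```bash
python3 - <<'E'
from h import *
import pickle
c=robot.camera_info('wrist');s=robot.read_state();pickle.dump((c,s),open('w2.pkl','wb'))
t=Rm(s['orientation']);print(s['clock'],s['tool_pos'],'yaw y',np.degrees(np.arctan2(t[1,1],t[0,1])),t[:,2])
im=robot.snapshot('wrist')[:,:,::-1];cv2.imwrite('pics/w2.png',im);cv2.imwrite('pics/w2b.png',cv2.resize(im,(800,600),interpolation=cv2.INTER_CUBIC))
E
```

```text
5.7 [0.57620856 0.05506829 0.22900346] yaw y 90.3712694020115 [-3.91660878e-04  1.19457686e-03 -9.99999210e-01]
```

View pics/w2b.png

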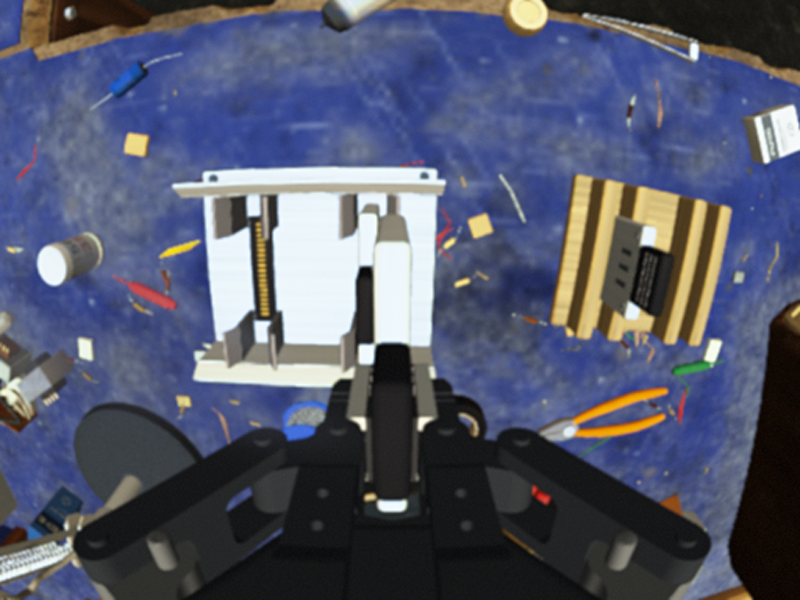

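The pin strip of the empty bay runs from (258,218) to (265,320). The fixed module is at (368,260). The held module hangs upright at (393,280), and the short module is still in its groove at (645,270).

```bash
python3 - <<'E'
from h import *
import pickle
c,s=pickle.load(open('w2.pkl','rb'));im=cv2.imread('pics/w2.png');hsv=cv2.cvtColor(im,cv2.COLOR_BGR2HSV)
m=np.zeros(im.shape[:2],bool);m[130:215,150:185]=1
g=m&(hsv[...,0]>12)&(hsv[...,0]<35)&(hsv[...,1]>90)&(hsv[...,2]>90)
v,u=np.where(g);P=np.array([onz(c,a,b,.013,True)[:2] for a,b in zip(u,v)])
print(len(u),P.mean(0),P.min(0),P.max(0),'yaw',np.degrees(np.polyfit(P[:,0],P[:,1],1)[0]))
def V(n,x,y,z):print(n,onz(c,x/1.5625-.4,y/1.5625-.4,z,True).round(4))
V('base R',203,172,0);V('base L',440,170,0)
V('rim R',174,186,.065);V('rim L',445,184,.065);V('far rim R',196,380,.065);V('far rim L',436,386,.065)
# side camera cross-check of the same strip
c2=robot.camera_info('side');i2=cv2.imread('pics/side0.png');h2=cv2.cvtColor(i2,cv2.COLOR_BGR2HSV)
m=np.zeros(i2.shape[:2],bool);m[306:318,262:310]=1
g=m&(h2[...,0]>12)&(h2[...,0]<35)&(h2[...,1]>90)&(h2[...,2]>70)
v,u=np.where(g);P=np.array([onz(c2,a,b,.013)[:2] for a,b in zip(u,v)])
print(len(u),P.mean(0),P.min(0),P.max(0),'yaw',np.degrees(np.polyfit(P[:,0],P[:,1],1)[0]))
# held module case-top line, near end
E
```

```text
319 [ 0.59010824 -0.05116302] [ 0.5491565 -0.0554274] [ 0.62856837 -0.04717409] yaw 0.18088368669263016
base R [ 0.5065 -0.1033  0.    ]
base L [0.509  0.0926 0.    ]
rim R [ 0.5133 -0.0992  0.065 ]
rim L [0.5163 0.0894 0.065 ]
far rim R [ 0.6645 -0.0999  0.065 ]
far rim L [0.6641 0.0886 0.065 ]
123 [ 0.58864019 -0.05052273] [ 0.55484888 -0.05571328] [ 0.62475746 -0.04595291] yaw -0.7753193825538346
```

>>> {"op": "arm_command", "data": {"series": [{"translation":[3,-25,0],"rot":[0,0,0],"grip":-1},{"translation":[6,-55,0],"rot":[0,0,-1],"grip":-1},{"translation":[10,-85,0],"rot":[0,0,-1],"grip":-1},{"translation":[13,-106,0],"rot":[0,0,-1],"grip":-1},{"translation":[13,-106,0],"rot":[0,0,-1],"grip":-1},{"translation":[13,-106,-30],"rot":[0,0,-1],"grip":-1},{"translation":[13,-106,-60],"rot":[0,0,-1],"grip":-1},{"translation":[13,-106,-75],"rot":[0,0,-1],"grip":-1},{"translation":[13,-106,-75],"rot":[0,0,-1],"grip":-1},{"translation":[13,-106,-75],"rot":[0,0,-1],"grip":-1}]}}

```text
clock: 7.0
tool_pos: [0.5903, -0.0527, 0.1553]
orientation: [0.021, 3.139, 0.0]
contact_force: [-0.2, 0.5, -1.6]
grip_width: 0.0112
gripper_force: 58.8
```

```bash
python3 - <<'E'
from h import *
import pickle
c,s=pickle.load(open('w2.pkl','rb'))
print('near end in grip',onz(c,393/1.5625,243/1.5625,.231,True), s['tool_pos'])
s=robot.read_state();t=Rm(s['orientation']);print(s['tool_pos'],np.degrees(np.arctan2(t[1,1],t[0,1])),t[:,2])
a=robot.snapshot('wrist')[100:280,100:340,::-1];b=robot.snapshot('side')[200:345,232:342,::-1]
a=cv2.resize(a,(533,400),interpolation=cv2.INTER_CUBIC);b=cv2.resize(b,(266,351),interpolation=cv2.INTER_CUBIC)
o=np.zeros((400,799,3),np.uint8);o[:,:533]=a;o[:351,533:]=b;cv2.imwrite('pics/w3.png',o)
E
```

```text
near end in grip [0.52499493 0.05508779 0.231     ] [0.57620856 0.05506829 0.22900346]
[ 0.5903092  -0.05274144  0.15528865] 89.2475001302427 [ 2.07643758e-03  1.73269586e-04 -9.99997829e-01]
```

View pics/w3.png

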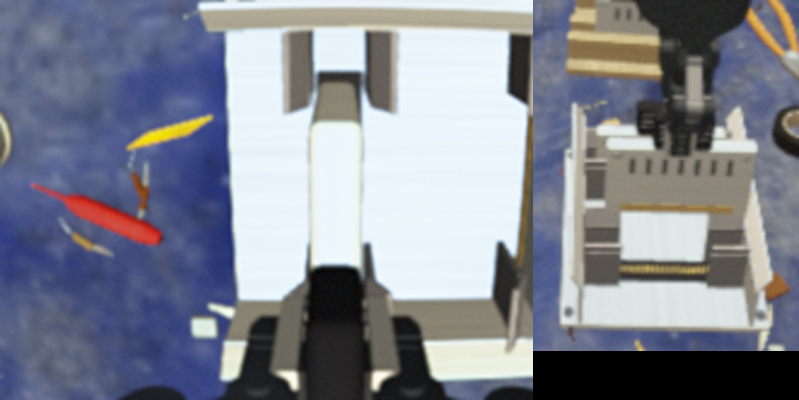

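The held module hangs upright and is centred between the guides of the empty bay: case at crop columns 312–362, guides at about 312–366. Lowering it slowly.

>>> {"op": "arm_command", "data": {"series": [{"translation":[-2,2,-5],"rot":[0,0,0],"grip":-1},{"translation":[-2,2,-15],"rot":[0,0,0],"grip":-1},{"translation":[-2,2,-25],"rot":[0,0,0],"grip":-1},{"translation":[-2,2,-35],"rot":[0,0,0],"grip":-1},{"translation":[-2,2,-45],"rot":[0,0,0],"grip":-1},{"translation":[-2,2,-55],"rot":[0,0,0],"grip":-1},{"translation":[-2,2,-63],"rot":[0,0,0],"grip":-1},{"translation":[-2,2,-69],"rot":[0,0,0],"grip":-1},{"translation":[-2,2,-69],"rot":[0,0,0],"grip":-1}]}}

```text
clock: 8.22
tool_pos: [0.587, -0.0512, 0.0848]
orientation: [-0.021, -3.141, -0.0]
contact_force: [-0.2, 0.4, -1.5]
grip_width: 0.0112
gripper_force: 58.9
```

No contact so far, with about 5 mm left to go.

>>> {"op": "arm_command", "data": {"series": [{"translation":[0,0,-2],"rot":[0,0,0],"grip":-1},{"translation":[0,0,-4],"rot":[0,0,0],"grip":-1},{"translation":[0,0,-5],"rot":[0,0,0],"grip":-1},{"translation":[0,0,-5],"rot":[0,0,0],"grip":-1},{"translation":[0,0,-5],"rot":[0,0,0],"grip":-1}]}}

```text
clock: 8.85
tool_pos: [0.5873, -0.0512, 0.0804]
orientation: [0.022, 3.141, 0.0]
contact_force: [0.7, -0.1, -2.4]
grip_width: 0.0113
gripper_force: 58.9
```

>>> {"op": "arm_command", "data": {"series": [{"translation":[0,0,-1],"rot":[0,0,0],"grip":-1},{"translation":[0,0,-2],"rot":[0,0,0],"grip":-1},{"translation":[0,0,-2],"rot":[0,0,0],"grip":-1},{"translation":[0,0,-2],"rot":[0,0,0],"grip":-1}]}}

```text
clock: 9.35
tool_pos: [0.5875, -0.0512, 0.0798]
orientation: [0.022, 3.141, 0.0]
contact_force: [-2.6, 0.8, 8.5]
grip_width: 0.0112
gripper_force: 60.7
```

It has seated: 8.5 N upward at the expected height. Now I release and retreat.

>>> {"op": "arm_command", "data": {"series": [{"translation":[0,0,1],"rot":[0,0,0],"grip":0.2},{"translation":[0,0,1],"rot":[0,0,0],"grip":0.2},{"translation":[0,0,1],"rot":[0,0,0],"grip":0.2},{"translation":[0,0,1],"rot":[0,0,0],"grip":0.2},{"translation":[0,0,20],"rot":[0,0,0],"grip":0.2},{"translation":[0,0,50],"rot":[0,0,0],"grip":0.2},{"translation":[0,0,90],"rot":[0,0,0],"grip":0.2},{"translation":[0,0,140],"rot":[0,0,0],"grip":0.2},{"translation":[0,0,160],"rot":[0,0,0],"grip":0.2},{"translation":[0,0,160],"rot":[0,0,0],"grip":0.2}]}}

```text
clock: 10.6
tool_pos: [0.5887, -0.0514, 0.2413]
orientation: [0.022, 3.136, -0.0]
contact_force: [-0.4, -0.5, -0.0]
grip_width: 0.0513
gripper_force: 0.0
```

```bash
python3 - <<'E'
from h import *
print(robot.read_state()['tool_pos'])
a=robot.snapshot('wrist')[60:270,60:340,::-1];b=robot.snapshot('side')[155:345,232:342,::-1]
a=cv2.resize(a,(533,400),interpolation=cv2.INTER_CUBIC);b=cv2.resize(b,(232,400),interpolation=cv2.INTER_CUBIC)
cv2.imwrite('pics/w4.png',np.hstack([a,b]))
E
```

```text
[ 0.58870686 -0.05135974  0.24134853]
```

View pics/w4.png

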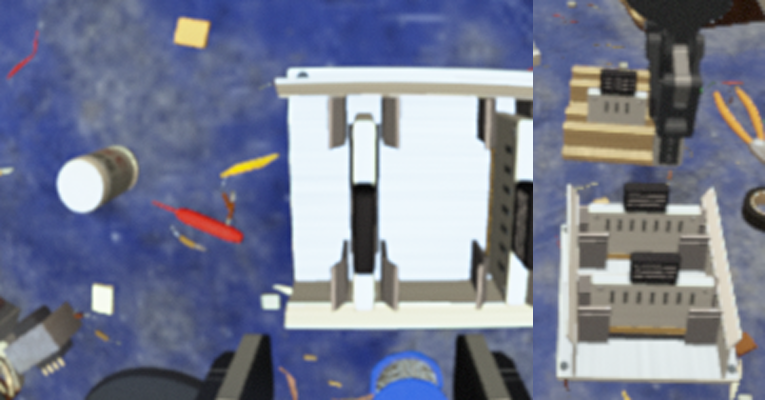

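The picture shows the module upright in the empty bay (wrist crop column 364, rows 120–310), at the same height as the fixed module. The short module is still in the stand. A quick numeric check of its position, then I hand in.

```bash
python3 - <<'E'
from h import *
c=robot.camera_info('wrist')
for n,x,y,z in [('near',365,122,.082),('far',363,310,.082),('tab0',365,184,.112),('tab1',363,273,.112)]:
    print(n,onz(c,60+x*280/533,60+y*210/400,z,True).round(4))
E
```

```text
near [ 0.5337 -0.0494  0.082 ]
far [ 0.6406 -0.0519  0.082 ]
tab0 [ 0.5612 -0.0499  0.112 ]
tab1 [ 0.6069 -0.0514  0.112 ]
```

```bash
python3 -c "
from plant import robot
print(robot.close_job())"
```

```text
the job is handed in; nothing more can be done
None
```

The job is handed in: the longer module stands fully home in the empty bay, measured about 3 mm off centre along it and 1 mm or less across, and released at about 10.6 s of the 35 s allowed; the shorter module is still in the stand, though the hand-in returned no verdict.

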